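# Load the bare castings into their checking nests

### The job

Load the checking station with the bare aluminium castings: set the round flange flat in the round green nest, the hollow square housing flat in the square nest and the long link flat in the oblong nest. Only once all three nests are filled, put the bare aluminium cover on top of the housing, centred and square with its sides. Leave the black-coated castings and the brass plug gauge standing where they are.

Things in the scene. Friction and masses are not known exactly. Their poses are not given: they have to be found in the camera images.
- flange: Bare aluminium round flange, loose: disc 72 mm across and 14 mm thick with a central round hub 34 mm across that rises to 50 mm; taken by the hub. 0.18 to 0.35 kg. Origin: centre of the underside; z up.
- housing: Bare aluminium square housing, loose: an open-topped hollow box 60 x 60 mm (x, y) and 50 mm high, walls and floor 8 mm; taken across two parallel outer faces, high enough that the fingertips stay above the nest's rim. 0.22 to 0.45 kg. Origin: centre of the underside; z up.
- cover: Bare aluminium cover, loose: plate 60 x 60 mm and 8 mm thick with a grip rib on top, 40 mm long (x) and 22 mm wide (y), up to 36 mm height; taken across the rib's 22 mm. It simply lies on the housing's rim, nothing locates it. 0.09 to 0.18 kg. Origin: centre of the underside; z up.
- link: Bare aluminium link, loose: plate with round ends, 112 mm long (x), 38 mm wide (y), 12 mm thick, with a central rib 50 mm long (x) and 16 mm wide (y) that rises to 41 mm; taken across the rib's 16 mm. Either way round is right. 0.13 to 0.25 kg. Origin: centre of the underside; z up.
- round_nest: Dark green round tray fixed to the bench, 104 mm across, rim 14 mm high and 7 mm thick (opening 90 mm), floor 6 mm above the bench. For the flange. Origin: centre of the underside; z up.
- square_nest: Dark green square tray fixed to the bench, 90 x 90 mm (x, y), rim 14 mm high and 6 mm thick (opening 78 mm), floor 6 mm above the bench. For the housing. Origin: centre of the underside; z up.
- long_nest: Dark green oblong tray fixed to the bench, 144 mm (x) by 68 mm (y), rim 14 mm high and 6 mm thick (opening 132 x 56 mm), floor 6 mm above the bench. For the link; either way round is right. Origin: centre of the underside; z up.
- black_flange: Black-coated flange, same shape and size as the bare one, loose. Not part of the job: leave it where it is. Origin: centre of the underside; z up.
- black_cover: Black-coated cover, same shape and size as the bare one, loose. Not part of the job: leave it where it is. Origin: centre of the underside; z up.
- plug_gauge: Brass plug gauge with a red tip standing upright on the bench among the castings, loose: foot 24 mm across, stem 14 mm, 52 mm high. Leave it standing. Origin: centre of the underside; z up.
Not all that is in view belongs to the job. Leave any orange or purple look-alike of the cover alone.

How it is judged:
By the outcome, as a careful person would: the job done as asked, in the order asked, and still so for the second after the job is handed in, with the robot touching nothing.
It also fails if it takes over 112 s, if anything falls off the work surface, if the arm or the gripper's body presses on something with over 40 N, if the wrist force passes 120 N, or if a joint passes its speed limit or range.

### The arm

A 7-joint arm with a two-finger parallel gripper is mounted at the origin on the work surface. World frame = base frame: x ahead of the robot, y to its left, z up, the work surface at z = 0. Lengths are in m, angles in rad, forces in N, time in s.
With the tool pointing down it reaches from about 0.425 to 0.95 m from the base axis. Payload 4.7 kg.
Tool frame: the origin (TCP) lies on the centre line of the jaws, within the pads' length; the fingertips stand 11 mm ahead of it and the grasp point (between the pads) lies 8 mm behind it; z points along the fingers, y is the line along which they close (so a half turn about z gives the same grasp; the last joint's range is limited). The gripper opens to 87 mm and grips with 3 to 60 N. Pads are 19 mm wide; open, the fingers measure 117 mm over their backs; the gripper's body (75 mm by 190 mm) begins 51 mm behind the grasp point.
Start: joints at [1.183, 0.469, -0.049, 1.532, 0.024, 1.141, -0.082], TCP at [0.237, -0.632, 0.234] pointing down, gripper open.
Joint ranges: [-2.59, 2.59], [-0.33, 1.99], [-1.39, 1.29], [0.1, 2.45], [-1.04, 4.18], [0.21, 1.99], [-2.66, 2.66]. Speed limits (rad/s): [2.57, 2.57, 3.14, 3.14, 3.14, 3.14, 3.14].

### API

Orientations are given as a unit quaternion [x, y, z, w].
In Python, from cell import monitor, eyes, arm gives the robot as it stands.
- The arm moves only by the shell command python3 -m creep 'ROWS' [FORCE]. ROWS is JSON, a list of rows, each an object of numbers: "gripper": the opening, from -1 (shut) to 1 (fully open); "tx", "ty", "tz": the shift along the tool's x, y, z as a fraction of full scale; "rx", "ry", "rz": the turn, a rotation vector about the tool's x, y, z as a fraction of full scale. A call has 1 to 20 rows; each row is the pose to reach, as a shift and turn from the pose commanded when the call began, along the tool's axes at that moment; what a row does not reach only later rows make up. Full scale, the value 1, is 800 mm for a shift and 1.5 rad for a turn. A row lasts 1/12 s, in which the tool goes at most 41.7 mm and 7.16 degrees, less where a joint would pass 70% of its speed; a pose out of reach is approached as far as the arm can. A call with a number of a shift or a turn outside -1 to 1 is refused whole. A call with a gripper value outside its range is refused whole. The fingers move at their own pace and stop on an object; FORCE is the grip in N (left out, the last holds). Time passes only in rows, so rows that repeat a pose let the fingers close. It gives the time, the measured TCP pose, the force, the opening and the grip force at its end, in the units of the state.
- monitor.state(): the state, without advancing time (a new reading comes with each control period).
- eyes.snapshot(name): name is "scene" or "top"; returns the picture (400x640x3 uint8, blue, green, red); there is no depth.
- eyes.calibration(name): a dict with "camera_matrix" (3x3 intrinsics, pixels), "view" (4x4, takes a point from world to camera coordinates). Camera axes: x right, y down, z forward; pixel columns grow to the right and rows downward; lengths in m; the calibration is good to about 2 mm. A picture is of the moment at which its call begins. calibration takes no time and is no camera call.
- arm.close_job(): hands the job in; it is judged then, once.
Trained networks look in the newest picture that a camera, given by its name, has taken for a name from the list of things; names that differ only in an ending like _2 or _b are one class to them, and where a whole thing is asked for, a point or a joint stands for the part that bears it (a point fixed in the world has none). Each returns a list of dicts, best first, with "score" (0 to 1); they miss things now and then, are a little off and sometimes report something else, mostly with a low value. They report only what shows in the picture. A call takes as long as a camera call. They do not tell look-alikes from the thing itself.
- eyes.search_frame(camera, name): "xy" ([column, row] in pixels, amid what is visible of it).
- eyes.masks_of(camera, name): "region" (400x640 bool, what is visible of it) and "xy" ([column, row] in pixels, amid what is visible of it).
- eyes.place_of(camera, name): "xy" ([column, row] in pixels: a listed point, or the origin of a listed thing).
The state is a dict: "clock": time; "joint_pos": joint angles; "joint_vel": joint speeds; "effort": joint torques, N m; "position": TCP position; "tool_rot": TCP orientation; "force": force on the tool from outside, world axes, zero at the start; "moment": the same for the moment, N m; "finger_gap": finger opening in m; "finger_force": force on a finger pad.
Only numpy, scipy, OpenCV 4.12 (cv2) and the standard library are available. Lean on these libraries where they do the work, as an engineer would, in place of code of your own. Each camera call takes 0.05 s, during which the arm holds its last target. There are 200 camera calls.

## Working session

There is one attempt and no reset: what is moved stays moved. The work goes in short steps, Python scripts to look and compute and a shell command to move; the robot and the scene stay as the last step left them, time stands still between calls to the robot, and variables do not carry over. Pictures are saved under pics/ and viewed, at most 14 in all, crops included, and the job is handed in when it is done.

```bash
mkdir -p pics; ls
python3 - <<'E'
from cell import monitor, eyes, arm
import cv2
for n in ("scene","top"):
    cv2.imwrite(f"pics/{n}0.png",eyes.snapshot(n))
    c=eyes.calibration(n); print(n,c["camera_matrix"],c["view"])
print(monitor.state())
E
```

```text
pics
scene [[385.38558662   0.         327.25365756]
 [  0.         385.38558662 192.78921697]
 [  0.           0.           1.        ]] [[-0.8647946   0.50203663 -0.00946205  0.43555128]
 [ 0.38757411  0.65540681 -0.64825012 -0.17418506]
 [-0.31924381 -0.56427045 -0.76136867  1.0570128 ]
 [ 0.          0.          0.          1.        ]]
top [[519.26215492   0.         325.88316012]
 [  0.         519.26215492 196.81663361]
 [  0.           0.           1.        ]] [[-0.00379695 -0.99997939  0.00517696 -0.00669467]
 [-0.99540351  0.00328406 -0.09571349  0.4823117 ]
 [ 0.09569452 -0.00551658 -0.99539546  1.30573265]
 [ 0.          0.          0.          1.        ]]
{'clock': 0.1, 'joint_pos': array([ 1.18311993,  0.46935605, -0.04862205,  1.53359767,  0.02408743,
        1.14102517, -0.08224279]), 'joint_vel': array([-1.07265877e-03, -1.37544703e-03,  4.41750036e-04, -1.65407654e-03,
       -1.06108630e-03, -2.28362099e-05,  3.76587633e-04]), 'effort': array([ 2.15794157e-04, -5.09168243e+01, -8.14011949e-02, -2.36828166e+01,
       -6.14739605e-02,  3.45162232e-02,  7.84866461e-05]), 'position': array([ 0.23685228, -0.63150255,  0.23259782]), 'tool_rot': array([ 9.83943212e-01,  1.78479535e-01, -1.80927773e-04, -8.82256951e-04]), 'force': array([ 0.86476477, -0.03294508,  0.08226762]), 'moment': array([0.03140119, 0.03504957, 0.0238732 ]), 'finger_force': 0.0, 'finger_gap': 0.087082234557841}
```

View pics/top0.png

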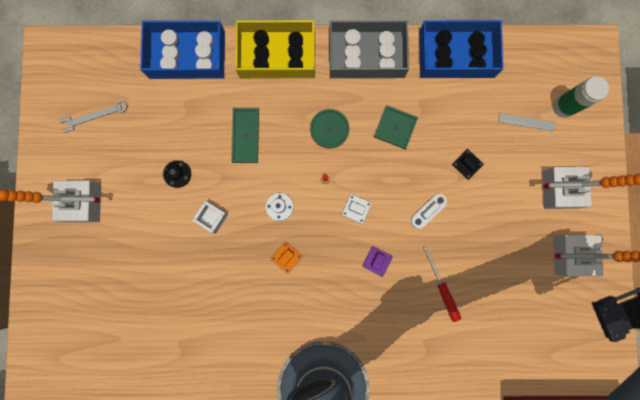

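View pics/scene0.png

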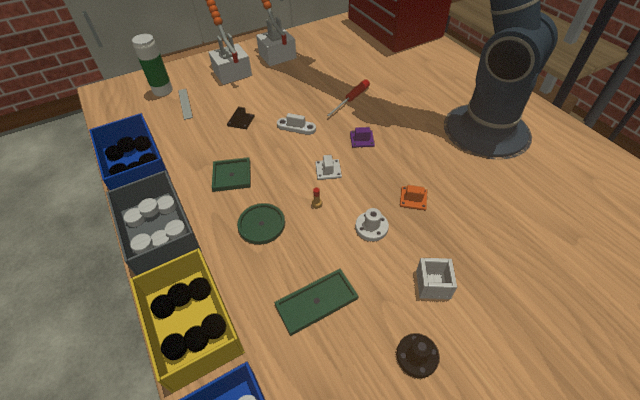

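```bash
cat > h.py <<'E'
import numpy as np, cv2
from cell import monitor, eyes, arm
from scipy.optimize import minimize
CAL={n:eyes.calibration(n) for n in ("scene","top")}
def proj(n,P):
    c=CAL[n]; V=np.array(c["view"]); q=np.asarray(P)@V[:3,:3].T+V[:3,3]
    q=q@np.array(c["camera_matrix"]).T; return q[:,:2]/q[:,2:]
def ground(n,uv,z):
    c=CAL[n]; V=np.array(c["view"]); d=V[:3,:3].T@np.linalg.solve(c["camera_matrix"],[uv[0],uv[1],1]); o=-V[:3,:3].T@V[:3,3]
    return o+d*(z-o[2])/d[2]
def box(a,b,z0,z1): return np.array([[x,y,z] for x in(-a/2,a/2) for y in(-b/2,b/2) for z in(z0,z1)])
def cyl(d,z0,z1,ox=0): 
    t=np.linspace(0,2*np.pi,40,False); return np.vstack([np.c_[ox+d/2*np.cos(t),d/2*np.sin(t),0*t+z] for z in(z0,z1)])
PARTS=dict(flange=[cyl(.072,0,.014),cyl(.034,0,.05)],housing=[box(.06,.06,0,.05)],
 cover=[box(.06,.06,0,.008),box(.04,.022,0,.036)],
 link=[np.vstack([cyl(.038,0,.012,.037),cyl(.038,0,.012,-.037)]),box(.05,.016,0,.041)],
 round_nest=[cyl(.104,0,.014)],square_nest=[box(.09,.09,0,.014)],long_nest=[box(.144,.068,0,.014)],
 plug_gauge=[cyl(.024,0,.01),cyl(.014,0,.052)])
for k in("flange","cover"): PARTS["black_"+k]=PARTS[k]
S=4
def sil(n,name,p,z=0,shape=(400,640),off=(0,0)):
    m=np.zeros((shape[0]*S,shape[1]*S),np.uint8); c,s=np.cos(p[2]),np.sin(p[2])
    for P in PARTS[name]:
        W=np.c_[p[0]+c*P[:,0]-s*P[:,1],p[1]+s*P[:,0]+c*P[:,1],P[:,2]+z]
        h=cv2.convexHull(((proj(n,W)-off+.5)*S-.5).astype(np.float32))
        cv2.fillConvexPoly(m,np.round(h*16).astype(np.int32),1,shift=4)
    return m
def fit(name,masks,z=0,p0=None):
    """masks: {cam: bool}; returns x,y,yaw,iou"""
    crops={}
    for n,m in masks.items():
        r,c=np.where(m); o=np.array([c.min()-15,r.min()-15]); o=np.maximum(o,0)
        sub=m[o[1]:r.max()+15,o[0]:c.max()+15].astype(np.uint8)
        crops[n]=(o,sub.shape,cv2.resize(sub*255,None,fx=S,fy=S,interpolation=cv2.INTER_LINEAR)>127)
    def cost(p):
        v=0
        for n,(o,sh,big) in crops.items():
            s=sil(n,name,p,z,sh,o)>0; v+=1-(s&big).sum()/(s|big).sum()
        return v/len(crops)
    if p0 is None:
        n="top" if "top" in masks else "scene"; r,c=np.where(masks[n]); g=ground(n,(c.mean(),r.mean()),z+.01); p0=[g[0],g[1]]
    best=None
    for a in np.deg2rad([0] if name in("round_nest","flange","black_flange","plug_gauge") else range(0,180,22)):
        r=minimize(cost,[*p0[:2],a],method="Nelder-Mead",options=dict(initial_simplex=np.array([p0[:2]+[a] if isinstance(p0,list) else [*p0[:2],a]]*4)+np.array([[0,0,0],[.01,0,0],[0,.01,0],[0,0,.25]]),xatol=1e-4,fatol=1e-4,maxiter=150))
        if best is None or r.fun<best.fun: best=r
    return [*best.x,1-best.fun]
def look(names,cams=("top","scene"),tag=None,near=None,zs={}):
    im={c:eyes.snapshot(c) for c in cams}; out={}
    for nm in names:
        ms={}
        for c in cams:
            ds=eyes.masks_of(c,nm)
            cand=[]
            for d in ds:
                m=d["region"]; px=im[c][m].astype(float)
                if len(px)<20: continue
                sat=np.median(px.max(1)-px.min(1)); val=np.median(px.max(1))
                if nm in("flange","cover") and (val<110 or sat>60): continue
                if nm.startswith("black") and val>110: continue
                cand.append((d["score"],m,val,sat))
            print(nm,c,[(round(float(a),2),int(b.sum()),int(v),int(s)) for a,b,v,s in cand][:3])
            if cand: ms[c]=cand[0][1]
        if not ms: continue
        z=zs.get(nm,0); f=fit(nm,ms,z); out[nm]=f
        each={c:np.round(fit(nm,{c:ms[c]},z,f),4)[:2].tolist() for c in ms}
        print("  ",nm,np.round(f,4),"deg",round(np.degrees(f[2]),1),each)
        for c in cams:
            k=cv2.findContours(sil(c,nm,f,z),cv2.RETR_EXTERNAL,cv2.CHAIN_APPROX_NONE)[0]
            cv2.drawContours(im[c],[x//S for x in k],-1,(0,0,255),1)
    if tag:
        for c in cams: cv2.imwrite(f"pics/{tag}_{c}.png",im[c])
    return out
def goto(x,y,z,toolx):
    "row values from the present pose to a tool-down pose whose tool x has world yaw toolx"
    from scipy.spatial.transform import Rotation as R
    s=monitor.state(); r=R.from_quat(s["tool_rot"]); d=r.inv().apply(np.array([x,y,z])-s["position"])/.8
    c,q=np.cos(toolx),np.sin(toolx)
    T=R.from_matrix(np.array([[c,q,0],[q,-c,0],[0,0,-1]])); w=(r.inv()*T).as_rotvec()/1.5
    print("t",np.round(d,4),"r",np.round(w,4))
E
time python3 - <<'E'
from h import *
o=look(["flange","housing","cover","link","round_nest","square_nest","long_nest","black_flange","black_cover","plug_gauge"],tag="fit0")
import json; json.dump({k:list(map(float,v)) for k,v in o.items()},open("poses.json","w"))
E
```

```text
flange top [(0.8, 609, 206, 6)]
flange scene [(0.96, 876, 164, 15)]
   flange [0.4576 0.1132 0.2292 0.9197] deg 13.1 {'top': [0.4597, 0.1141], 'scene': [0.4553, 0.111]}
housing top [(0.8, 671, 197, 9), (0.46, 630, 209, 6)]
housing scene [(0.78, 1514, 106, 15)]
   housing [0.4311 0.2871 0.9957 0.9427] deg 57.0 {'top': [0.4322, 0.2876], 'scene': [0.4299, 0.2859]}
cover top [(0.86, 556, 204, 6)]
cover scene [(0.88, 474, 169, 14)]
   cover [ 0.4524 -0.0867  1.1129  0.8908] deg 63.8 {'top': [0.4534, -0.0865], 'scene': [0.4503, -0.0893]}
link top [(0.56, 547, 195, 7), (0.39, 603, 208, 6)]
link scene [(0.64, 537, 117, 14), (0.5, 2792, 88, 24)]
   link [ 0.4462 -0.2736  2.3516  0.8776] deg 134.7 {'top': [0.4487, -0.2735], 'scene': [0.444, -0.2753]}
round_nest top [(0.76, 1187, 95, 38)]
round_nest scene [(0.74, 1518, 83, 23), (0.59, 1140, 85, 23)]
   round_nest [ 0.6632 -0.0184  0.2065  0.932 ] deg 11.8 {'top': [0.6644, -0.0177], 'scene': [0.6615, -0.0198]}
square_nest top [(0.89, 1234, 98, 40)]
square_nest scene [(0.96, 1126, 85, 23)]
   square_nest [ 0.6666 -0.1912  2.7873  0.9331] deg 159.
[... 191 characters left out ...]
op': [0.6487, 0.2036], 'scene': [0.6439, 0.2016]}
black_flange top [(0.58, 639, 32, 3)]
black_flange scene [(0.58, 1572, 56, 22), (0.28, 1194, 85, 24)]
   black_flange [0.5443 0.3781 0.0896 0.9328] deg 5.1 {'top': [0.5463, 0.3788], 'scene': [0.5426, 0.3775]}
black_cover top [(0.79, 547, 31, 3)]
black_cover scene [(0.91, 321, 47, 22)]
   black_cover [ 0.5695 -0.3795  0.8044  0.8562] deg 46.1 {'top': [0.5701, -0.3795], 'scene': [0.5645, -0.3813]}
plug_gauge top [(0.63, 64, 168, 110), (0.19, 652, 202, 9)]
plug_gauge scene [(0.43, 153, 103, 61)]
   plug_gauge [ 0.529  -0.006   0.1308  0.8121] deg 7.5 {'top': [0.5314, -0.006], 'scene': [0.5272, -0.0076]}
real	0m17.518s
user	0m11.470s
sys	0m0.491s
```

Run:
```python
import cv2,numpy as np
a=cv2.imread("pics/fit0_top.png")[90:245,140:500]; b=cv2.imread("pics/fit0_scene.png")[95:385,200:470]
a=cv2.resize(a,(690,297)); b=cv2.resize(b,None,fx=2,fy=2)
cv2.imwrite("pics/c_a.png",a); cv2.imwrite("pics/c_b.png",b)
```

```text
(no output)
```

View pics/c_a.png

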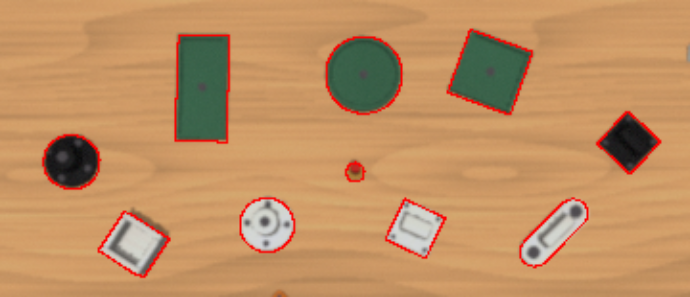

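View pics/c_b.png

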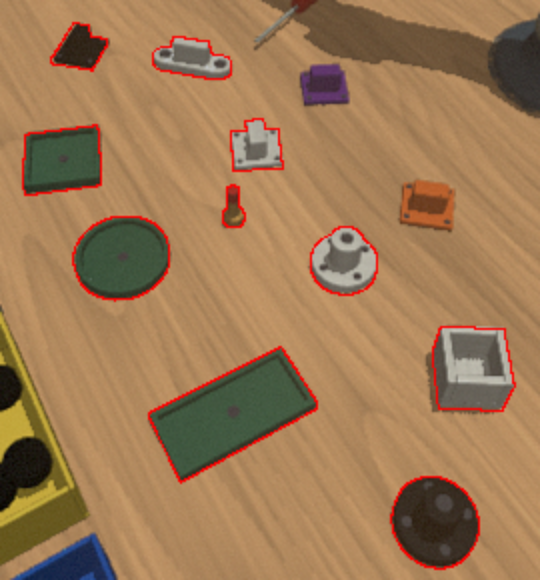

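The outlines fit all ten things: in the top picture the link is at about (429,211), the flange at (279,207), the housing at (210,217) and the cover at (356,208). The nests are at (246,135), (329,129) and (396,127). I'll start with the link.

Run:
```python
from h import *
goto(.4462,-.2736,.12,np.deg2rad(-45.3))
```

```text
t [ 0.402  -0.3277  0.142 ] r [ 0.000e+00 -1.000e-04  7.663e-01]
```

```bash
python3 -m creep '[{"gripper":1,"tx":0.1,"ty":-0.08,"tz":0.03,"rz":0.19},{"gripper":1,"tx":0.2,"ty":-0.164,"tz":0.07,"rz":0.38},{"gripper":1,"tx":0.3,"ty":-0.246,"tz":0.1,"rz":0.57},{"gripper":1,"tx":0.402,"ty":-0.3277,"tz":0.142,"rz":0.7663},{"gripper":1,"tx":0.402,"ty":-0.3277,"tz":0.142,"rz":0.7663},{"gripper":1,"tx":0.402,"ty":-0.3277,"tz":0.142,"rz":0.7663},{"gripper":1,"tx":0.402,"ty":-0.3277,"tz":0.142,"rz":0.7663},{"gripper":1,"tx":0.402,"ty":-0.3277,"tz":0.142,"rz":0.7663},{"gripper":1,"tx":0.402,"ty":-0.3277,"tz":0.142,"rz":0.7663},{"gripper":1,"tx":0.402,"ty":-0.3277,"tz":0.142,"rz":0.7663},{"gripper":1,"tx":0.402,"ty":-0.3277,"tz":0.142,"rz":0.7663},{"gripper":1,"tx":0.402,"ty":-0.3277,"tz":0.142,"rz":0.7663},{"gripper":1,"tx":0.402,"ty":-0.3277,"tz":0.142,"rz":0.7663},{"gripper":1,"tx":0.402,"ty":-0.3277,"tz":0.142,"rz":0.7663},{"gripper":1,"tx":0.402,"ty":-0.3277,"tz":0.142,"rz":0.7663}]' 20
python3 - <<'E'
from h import *
goto(.4462,-.2736,.026,np.deg2rad(-45.3))
E
```

```text
t [ 0.402  -0.3277  0.2595] r [ 0.000e+00 -1.000e-04  7.663e-01]$[0]: bad value
```

```bash
python3 -m creep '[{"gripper":1,"tx":0.2,"ty":-0.164,"tz":0.07,"rx":0,"ry":0,"rz":0.38},{"gripper":1,"tx":0.2,"ty":-0.164,"tz":0.07,"rx":0,"ry":0,"rz":0.38},{"gripper":1,"tx":0.2,"ty":-0.164,"tz":0.07,"rx":0,"ry":0,"rz":0.38},{"gripper":1,"tx":0.2,"ty":-0.164,"tz":0.07,"rx":0,"ry":0,"rz":0.38},{"gripper":1,"tx":0.402,"ty":-0.328,"tz":0.142,"rx":0,"ry":0,"rz":0.766},{"gripper":1,"tx":0.402,"ty":-0.328,"tz":0.142,"rx":0,"ry":0,"rz":0.766},{"gripper":1,"tx":0.402,"ty":-0.328,"tz":0.142,"rx":0,"ry":0,"rz":0.766},{"gripper":1,"tx":0.402,"ty":-0.328,"tz":0.142,"rx":0,"ry":0,"rz":0.766},{"gripper":1,"tx":0.402,"ty":-0.328,"tz":0.142,"rx":0,"ry":0,"rz":0.766},{"gripper":1,"tx":0.402,"ty":-0.328,"tz":0.142,"rx":0,"ry":0,"rz":0.766},{"gripper":1,"tx":0.402,"ty":-0.328,"tz":0.142,"rx":0,"ry":0,"rz":0.766},{"gripper":1,"tx":0.402,"ty":-0.328,"tz":0.142,"rx":0,"ry":0,"rz":0.766},{"gripper":1,"tx":0.402,"ty":-0.328,"tz":0.142,"rx":0,"ry":0,"rz":0.766},{"gripper":1,"tx":0.402,"ty":-0.328,"tz":0.142,"rx":0,"ry":0,"rz":0.766},{"gripper":1,"tx":0.402,"ty":-0.328,"tz":0.142,"rx":0,"ry":0,"rz":0.766}]' 20
python3 - <<'E'
from h import *
goto(.4462,-.2736,.026,np.deg2rad(-45.3))
E
```

```text
clock: 2.45
position: [0.4455, -0.2751, 0.1204]
tool_rot: [0.922, -0.386, 0.0, 0.0]
force: [0.3, -0.4, -0.0]
finger_gap: 0.0872
finger_force: 0.0
t [-0.0009 -0.002   0.118 ] r [ 0.0003 -0.0008 -0.0015]
```

```bash
python3 -m creep '[{"gripper":1,"tx":0,"ty":-0.002,"tz":0.04,"rx":0,"ry":0,"rz":0},{"gripper":1,"tx":-0.001,"ty":-0.002,"tz":0.08,"rx":0,"ry":0,"rz":0},{"gripper":1,"tx":-0.001,"ty":-0.002,"tz":0.1,"rx":0,"ry":0,"rz":0},{"gripper":1,"tx":-0.001,"ty":-0.002,"tz":0.117,"rx":0,"ry":0,"rz":0},{"gripper":1,"tx":-0.001,"ty":-0.002,"tz":0.117,"rx":0,"ry":0,"rz":0},{"gripper":-1,"tx":-0.001,"ty":-0.002,"tz":0.117,"rx":0,"ry":0,"rz":0},{"gripper":-1,"tx":-0.001,"ty":-0.002,"tz":0.117,"rx":0,"ry":0,"rz":0},{"gripper":-1,"tx":-0.001,"ty":-0.002,"tz":0.117,"rx":0,"ry":0,"rz":0},{"gripper":-1,"tx":-0.001,"ty":-0.002,"tz":0.117,"rx":0,"ry":0,"rz":0},{"gripper":-1,"tx":-0.001,"ty":-0.002,"tz":0.117,"rx":0,"ry":0,"rz":0},{"gripper":-1,"tx":-0.001,"ty":-0.002,"tz":0.117,"rx":0,"ry":0,"rz":0},{"gripper":-1,"tx":-0.001,"ty":-0.002,"tz":0.117,"rx":0,"ry":0,"rz":0},{"gripper":-1,"tx":-0.001,"ty":-0.002,"tz":0.117,"rx":0,"ry":0,"rz":0},{"gripper":-1,"tx":-0.001,"ty":-0.002,"tz":0.117,"rx":0,"ry":0,"rz":0},{"gripper":-1,"tx":-0.001,"ty":-0.002,"tz":0.117,"rx":0,"ry":0,"rz":0}]' 25
python3 - <<'E'
from h import *
goto(.6452,.2022,.12,np.deg2rad(-1.2))
E
```

```text
clock: 3.7
position: [0.4466, -0.2716, 0.0263]
tool_rot: [0.923, -0.385, 0.0, 0.0]
force: [-1.1, 0.3, -0.2]
finger_gap: 0.0284
finger_force: 0.0
t [-0.2461 -0.5932 -0.1171] r [ 0.     -0.     -0.5128]
```

```bash
python3 -m creep '[{"gripper":-1,"tx":0,"ty":0,"tz":0,"rx":0,"ry":0,"rz":0},{"gripper":-1,"tx":0,"ty":0,"tz":0,"rx":0,"ry":0,"rz":0},{"gripper":-1,"tx":0,"ty":0,"tz":0,"rx":0,"ry":0,"rz":0},{"gripper":-1,"tx":0,"ty":0,"tz":0,"rx":0,"ry":0,"rz":0},{"gripper":-1,"tx":0,"ty":0,"tz":0,"rx":0,"ry":0,"rz":0}]' 25
python3 - <<'E'
from h import *
goto(.6452,.2022,.12,np.deg2rad(-1.2))
E
```

```text
clock: 4.12
position: [0.4465, -0.2719, 0.0263]
tool_rot: [0.923, -0.385, -0.0, 0.0]
force: [-0.2, -0.9, -0.3]
finger_gap: 0.0157
finger_force: 25.0
t [-0.2463 -0.5934 -0.1172] r [ 2.00e-04  0.00e+00 -5.13e-01]
```

```bash
python3 -m creep '[{"gripper":-1,"tx":0,"ty":0,"tz":-0.03,"rx":0,"ry":0,"rz":0},{"gripper":-1,"tx":0,"ty":0,"tz":-0.07,"rx":0,"ry":0,"rz":0},{"gripper":-1,"tx":-0.01,"ty":-0.02,"tz":-0.1,"rx":0,"ry":0,"rz":-0.02},{"gripper":-1,"tx":-0.025,"ty":-0.06,"tz":-0.117,"rx":0,"ry":0,"rz":-0.05},{"gripper":-1,"tx":-0.04,"ty":-0.1,"tz":-0.117,"rx":0,"ry":0,"rz":-0.09},{"gripper":-1,"tx":-0.06,"ty":-0.145,"tz":-0.117,"rx":0,"ry":0,"rz":-0.13},{"gripper":-1,"tx":-0.08,"ty":-0.19,"tz":-0.117,"rx":0,"ry":0,"rz":-0.17},{"gripper":-1,"tx":-0.1,"ty":-0.235,"tz":-0.117,"rx":0,"ry":0,"rz":-0.21},{"gripper":-1,"tx":-0.12,"ty":-0.28,"tz":-0.117,"rx":0,"ry":0,"rz":-0.25},{"gripper":-1,"tx":-0.14,"ty":-0.325,"tz":-0.117,"rx":0,"ry":0,"rz":-0.29},{"gripper":-1,"tx":-0.16,"ty":-0.37,"tz":-0.117,"rx":0,"ry":0,"rz":-0.33},{"gripper":-1,"tx":-0.18,"ty":-0.415,"tz":-0.117,"rx":0,"ry":0,"rz":-0.37},{"gripper":-1,"tx":-0.2,"ty":-0.46,"tz":-0.117,"rx":0,"ry":0,"rz":-0.41},{"gripper":-1,"tx":-0.215,"ty":-0.505,"tz":-0.117,"rx":0,"ry":0,"rz":-0.45},{"gripper":-1,"tx":-0.23,"ty":-0.545,"tz":-0.117,"rx":0,"ry":0,"rz":-0.49},{"gripper":-1,"tx":-0.24,"ty":-0.575,"tz":-0.117,"rx":0,"ry":0,"rz":-0.513},{"gripper":-1,"tx":-0.246,"ty":-0.593,"tz":-0.117,"rx":0,"ry":0,"rz":-0.513},{"gripper":-1,"tx":-0.246,"ty":-0.593,"tz":-0.117,"rx":0,"ry":0,"rz":-0.513},{"gripper":-1,"tx":-0.246,"ty":-0.593,"tz":-0.117,"rx":0,"ry":0,"rz":-0.513},{"gripper":-1,"tx":-0.246,"ty":-0.593,"tz":-0.117,"rx":0,"ry":0,"rz":-0.513}]' 25
python3 - <<'E'
from h import *
goto(.6452,.2022,.033,np.deg2rad(-1.2))
E
```

```text
clock: 5.78
position: [0.6445, 0.2005, 0.1192]
tool_rot: [1.0, -0.011, -0.001, 0.001]
force: [1.1, 0.1, -1.8]
finger_gap: 0.0156
finger_force: 25.0
t [ 0.001  -0.0024  0.1077] r [ 0.0012  0.001  -0.0005]
```

```bash
python3 -m creep '[{"gripper":-1,"tx":0.001,"ty":-0.002,"tz":0.04,"rx":0,"ry":0,"rz":0},{"gripper":-1,"tx":0.001,"ty":-0.002,"tz":0.08,"rx":0,"ry":0,"rz":0},{"gripper":-1,"tx":0.001,"ty":-0.002,"tz":0.1,"rx":0,"ry":0,"rz":0},{"gripper":-1,"tx":0.001,"ty":-0.002,"tz":0.1075,"rx":0,"ry":0,"rz":0},{"gripper":-1,"tx":0.001,"ty":-0.002,"tz":0.1075,"rx":0,"ry":0,"rz":0},{"gripper":-0.2,"tx":0.001,"ty":-0.002,"tz":0.1075,"rx":0,"ry":0,"rz":0},{"gripper":-0.2,"tx":0.001,"ty":-0.002,"tz":0.1075,"rx":0,"ry":0,"rz":0},{"gripper":-0.2,"tx":0.001,"ty":-0.002,"tz":0.1075,"rx":0,"ry":0,"rz":0},{"gripper":-0.2,"tx":0.001,"ty":-0.002,"tz":0.1075,"rx":0,"ry":0,"rz":0},{"gripper":-0.2,"tx":0.001,"ty":-0.002,"tz":0.08,"rx":0,"ry":0,"rz":0},{"gripper":0.2,"tx":0.001,"ty":-0.002,"tz":0.04,"rx":0,"ry":0,"rz":0},{"gripper":0.2,"tx":0.001,"ty":-0.002,"tz":0,"rx":0,"ry":0,"rz":0},{"gripper":0.2,"tx":0.001,"ty":-0.002,"tz":0,"rx":0,"ry":0,"rz":0}]' 25
python3 - <<'E'
from h import *
goto(.4576,.1132,.12,np.deg2rad(-1.2))
E
```

```text
clock: 6.87
position: [0.6503, 0.2054, 0.1277]
tool_rot: [1.0, -0.01, 0.006, -0.002]
force: [1.4, 1.0, 0.4]
finger_gap: 0.047
finger_force: 0.0
t [-0.2386  0.1203  0.006 ] r [-0.0033 -0.0083 -0.    ]
```

```bash
python3 -m creep '[{"gripper":0.2,"tx":-0.06,"ty":0.03,"tz":0,"rx":0,"ry":0,"rz":0},{"gripper":0.2,"tx":-0.1,"ty":0.05,"tz":0,"rx":0,"ry":0,"rz":0},{"gripper":0.2,"tx":-0.14,"ty":0.07,"tz":0,"rx":0,"ry":0,"rz":0},{"gripper":0.2,"tx":-0.18,"ty":0.09,"tz":0,"rx":0,"ry":0,"rz":0},{"gripper":0.2,"tx":-0.21,"ty":0.11,"tz":0,"rx":0,"ry":0,"rz":0},{"gripper":0.2,"tx":-0.235,"ty":0.117,"tz":0,"rx":0,"ry":0,"rz":0},{"gripper":0.2,"tx":-0.235,"ty":0.117,"tz":0,"rx":0,"ry":0,"rz":0},{"gripper":0.2,"tx":-0.235,"ty":0.117,"tz":0,"rx":0,"ry":0,"rz":0},{"gripper":0.2,"tx":-0.235,"ty":0.117,"tz":0,"rx":0,"ry":0,"rz":0}]' 25
python3 - <<'E'
from h import *
cv2.imwrite("pics/s1.png",eyes.snapshot("scene"))
goto(.4576,.1132,.031,np.deg2rad(-1.2))
E
```

```text
clock: 7.62
position: [0.4575, 0.1144, 0.1206]
tool_rot: [1.0, -0.01, 0.001, -0.0]
force: [-0.1, 0.3, -0.8]
finger_gap: 0.0518
finger_force: 0.0
t [-0.0003  0.0018  0.1118] r [-0.0006 -0.0015  0.0003]
```

View pics/s1.png

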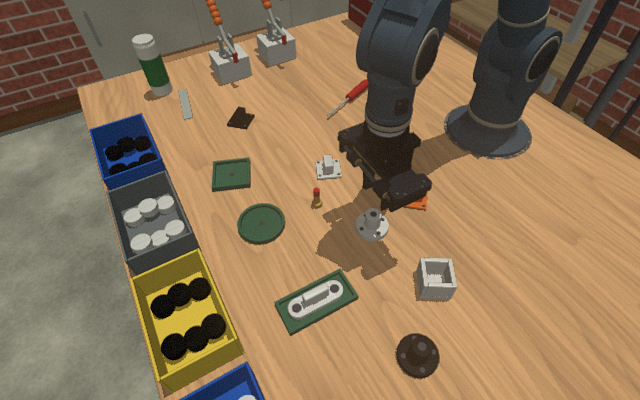

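The link lies flat in the oblong nest at (316,299). Next is the flange, directly below the gripper at (372,225).

```bash
python3 -m creep '[{"gripper":0.2,"tx":0,"ty":0.001,"tz":0.04,"rx":0,"ry":0,"rz":0},{"gripper":0.2,"tx":0,"ty":0.001,"tz":0.08,"rx":0,"ry":0,"rz":0},{"gripper":0.2,"tx":0,"ty":0.001,"tz":0.1,"rx":0,"ry":0,"rz":0},{"gripper":0.2,"tx":0,"ty":0.001,"tz":0.111,"rx":0,"ry":0,"rz":0},{"gripper":0.2,"tx":0,"ty":0.001,"tz":0.111,"rx":0,"ry":0,"rz":0},{"gripper":-1,"tx":0,"ty":0.001,"tz":0.111,"rx":0,"ry":0,"rz":0},{"gripper":-1,"tx":0,"ty":0.001,"tz":0.111,"rx":0,"ry":0,"rz":0},{"gripper":-1,"tx":0,"ty":0.001,"tz":0.111,"rx":0,"ry":0,"rz":0},{"gripper":-1,"tx":0,"ty":0.001,"tz":0.111,"rx":0,"ry":0,"rz":0},{"gripper":-1,"tx":0,"ty":0.001,"tz":0.111,"rx":0,"ry":0,"rz":0},{"gripper":-1,"tx":0,"ty":0.001,"tz":0.111,"rx":0,"ry":0,"rz":0},{"gripper":-1,"tx":0,"ty":0.001,"tz":0.111,"rx":0,"ry":0,"rz":0}]' 30
python3 - <<'E'
from h import *
goto(.6632,-.0184,.13,np.deg2rad(-1.2))
E
```

```text
clock: 8.67
position: [0.457, 0.113, 0.0322]
tool_rot: [1.0, -0.01, 0.001, -0.0]
force: [0.1, -0.5, 6.3]
finger_gap: 0.0335
finger_force: 30.0
t [ 0.2614  0.1588 -0.1217] r [-0.0001 -0.0014 -0.    ]
```

```bash
python3 -m creep '[{"gripper":-1,"tx":0,"ty":0,"tz":-0.03,"rx":0,"ry":0,"rz":0},{"gripper":-1,"tx":0,"ty":0,"tz":-0.07,"rx":0,"ry":0,"rz":0},{"gripper":-1,"tx":0.015,"ty":0.01,"tz":-0.1,"rx":0,"ry":0,"rz":0},{"gripper":-1,"tx":0.04,"ty":0.025,"tz":-0.121,"rx":0,"ry":0,"rz":0},{"gripper":-1,"tx":0.08,"ty":0.05,"tz":-0.121,"rx":0,"ry":0,"rz":0},{"gripper":-1,"tx":0.12,"ty":0.075,"tz":-0.121,"rx":0,"ry":0,"rz":0},{"gripper":-1,"tx":0.16,"ty":0.1,"tz":-0.121,"rx":0,"ry":0,"rz":0},{"gripper":-1,"tx":0.2,"ty":0.125,"tz":-0.121,"rx":0,"ry":0,"rz":0},{"gripper":-1,"tx":0.235,"ty":0.145,"tz":-0.121,"rx":0,"ry":0,"rz":0},{"gripper":-1,"tx":0.255,"ty":0.155,"tz":-0.121,"rx":0,"ry":0,"rz":0},{"gripper":-1,"tx":0.2614,"ty":0.159,"tz":-0.121,"rx":0,"ry":0,"rz":0},{"gripper":-1,"tx":0.2614,"ty":0.159,"tz":-0.121,"rx":0,"ry":0,"rz":0},{"gripper":-1,"tx":0.2614,"ty":0.159,"tz":-0.121,"rx":0,"ry":0,"rz":0}]' 30
python3 - <<'E'
from h import *
goto(.6632,-.0184,.0392,np.deg2rad(-1.2))
E
```

```text
clock: 9.75
position: [0.6611, -0.0176, 0.1272]
tool_rot: [1.0, -0.01, -0.001, -0.0]
force: [0.1, 0.7, -2.7]
finger_gap: 0.0331
finger_force: 30.0
t [0.0029 0.0011 0.11  ] r [-0.0005  0.0017  0.0006]
```

```bash
python3 -m creep '[{"gripper":-1,"tx":0.002,"ty":0.001,"tz":0.04,"rx":0,"ry":0,"rz":0},{"gripper":-1,"tx":0.002,"ty":0.001,"tz":0.08,"rx":0,"ry":0,"rz":0},{"gripper":-1,"tx":0.002,"ty":0.001,"tz":0.1,"rx":0,"ry":0,"rz":0},{"gripper":-1,"tx":0.002,"ty":0.001,"tz":0.11,"rx":0,"ry":0,"rz":0},{"gripper":-1,"tx":0.002,"ty":0.001,"tz":0.11,"rx":0,"ry":0,"rz":0},{"gripper":0.2,"tx":0.002,"ty":0.001,"tz":0.11,"rx":0,"ry":0,"rz":0},{"gripper":0.2,"tx":0.002,"ty":0.001,"tz":0.11,"rx":0,"ry":0,"rz":0},{"gripper":0.2,"tx":0.002,"ty":0.001,"tz":0.11,"rx":0,"ry":0,"rz":0},{"gripper":0.2,"tx":0.002,"ty":0.001,"tz":0.11,"rx":0,"ry":0,"rz":0},{"gripper":0.2,"tx":0.002,"ty":0.001,"tz":0.09,"rx":0,"ry":0,"rz":0},{"gripper":1,"tx":0.002,"ty":0.001,"tz":0.05,"rx":0,"ry":0,"rz":0},{"gripper":1,"tx":0.002,"ty":0.001,"tz":0,"rx":0,"ry":0,"rz":0},{"gripper":1,"tx":0.002,"ty":0.001,"tz":0,"rx":0,"ry":0,"rz":0}]' 30
python3 - <<'E'
from h import *
goto(.4311,.2871,.13,np.deg2rad(57))
E
```

```text
clock: 10.83
position: [0.6695, -0.0189, 0.1368]
tool_rot: [1.0, -0.01, 0.008, -0.0]
force: [1.1, -0.7, 1.5]
finger_gap: 0.065
finger_force: 0.0
t [-0.306  -0.3762  0.004 ] r [ 0.0048 -0.0096 -0.6772]
```

```bash
python3 -m creep '[{"gripper":1,"tx":-0.03,"ty":-0.035,"tz":0,"rx":0,"ry":0,"rz":-0.06},{"gripper":1,"tx":-0.06,"ty":-0.075,"tz":0,"rx":0,"ry":0,"rz":-0.14},{"gripper":1,"tx":-0.09,"ty":-0.115,"tz":0,"rx":0,"ry":0,"rz":-0.22},{"gripper":1,"tx":-0.12,"ty":-0.155,"tz":0,"rx":0,"ry":0,"rz":-0.3},{"gripper":1,"tx":-0.15,"ty":-0.19,"tz":0,"rx":0,"ry":0,"rz":-0.38},{"gripper":1,"tx":-0.18,"ty":-0.23,"tz":0,"rx":0,"ry":0,"rz":-0.46},{"gripper":1,"tx":-0.21,"ty":-0.27,"tz":0,"rx":0,"ry":0,"rz":-0.54},{"gripper":1,"tx":-0.24,"ty":-0.31,"tz":0,"rx":0,"ry":0,"rz":-0.62},{"gripper":1,"tx":-0.27,"ty":-0.35,"tz":0,"rx":0,"ry":0,"rz":-0.677},{"gripper":1,"tx":-0.298,"ty":-0.376,"tz":0,"rx":0,"ry":0,"rz":-0.677},{"gripper":1,"tx":-0.298,"ty":-0.376,"tz":0,"rx":0,"ry":0,"rz":-0.677},{"gripper":1,"tx":-0.298,"ty":-0.376,"tz":0,"rx":0,"ry":0,"rz":-0.677},{"gripper":1,"tx":-0.298,"ty":-0.376,"tz":0,"rx":0,"ry":0,"rz":-0.677},{"gripper":1,"tx":-0.298,"ty":-0.376,"tz":0,"rx":0,"ry":0,"rz":-0.677}]' 30
python3 - <<'E'
from h import *
cv2.imwrite("pics/s2.png",eyes.snapshot("scene"))
goto(.4311,.2871,.031,np.deg2rad(57))
E
```

```text
clock: 12.0
position: [0.4332, 0.2852, 0.1281]
tool_rot: [0.879, 0.476, 0.0, 0.0]
force: [-0.3, 0.3, -0.5]
finger_gap: 0.0871
finger_force: 0.0
t [ 0.0006 -0.0038  0.1212] r [ 0.0006 -0.     -0.0021]
```

View pics/s2.png

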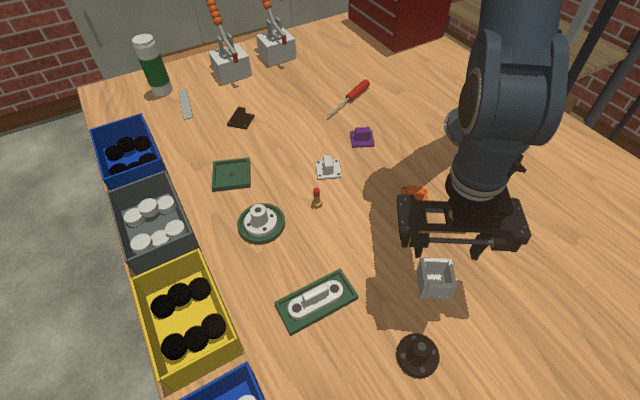

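The flange is in the round nest at (261,220), and the open jaws are above the housing at (436,278). Now I'll take the housing.

```bash
python3 -m creep '[{"gripper":1,"tx":0,"ty":-0.003,"tz":0.03,"rx":0,"ry":0,"rz":-0.002},{"gripper":1,"tx":0,"ty":-0.003,"tz":0.06,"rx":0,"ry":0,"rz":-0.002},{"gripper":1,"tx":0,"ty":-0.003,"tz":0.09,"rx":0,"ry":0,"rz":-0.002},{"gripper":1,"tx":0,"ty":-0.003,"tz":0.11,"rx":0,"ry":0,"rz":-0.002},{"gripper":1,"tx":0,"ty":-0.003,"tz":0.121,"rx":0,"ry":0,"rz":-0.002},{"gripper":1,"tx":0,"ty":-0.003,"tz":0.121,"rx":0,"ry":0,"rz":-0.002},{"gripper":-1,"tx":0,"ty":-0.003,"tz":0.121,"rx":0,"ry":0,"rz":-0.002},{"gripper":-1,"tx":0,"ty":-0.003,"tz":0.121,"rx":0,"ry":0,"rz":-0.002},{"gripper":-1,"tx":0,"ty":-0.003,"tz":0.121,"rx":0,"ry":0,"rz":-0.002},{"gripper":-1,"tx":0,"ty":-0.003,"tz":0.121,"rx":0,"ry":0,"rz":-0.002},{"gripper":-1,"tx":0,"ty":-0.003,"tz":0.121,"rx":0,"ry":0,"rz":-0.002},{"gripper":-1,"tx":0,"ty":-0.003,"tz":0.121,"rx":0,"ry":0,"rz":-0.002},{"gripper":-1,"tx":0,"ty":-0.003,"tz":0.121,"rx":0,"ry":0,"rz":-0.002},{"gripper":-1,"tx":0,"ty":-0.003,"tz":0.121,"rx":0,"ry":0,"rz":-0.002}]' 35
python3 - <<'E'
from h import *
goto(.6666,-.1912,.15,np.deg2rad(69.7))
E
```

```text
clock: 13.22
position: [0.4306, 0.2878, 0.0319]
tool_rot: [0.878, 0.478, 0.001, 0.0]
force: [-0.4, -0.7, 5.7]
finger_gap: 0.0597
finger_force: 35.0
t [-0.343   0.5726 -0.1473] r [ 0.0008 -0.0005 -0.1458]
```

```bash
python3 -m creep '[{"gripper":-1,"tx":0,"ty":0,"tz":-0.03,"rx":0,"ry":0,"rz":0},{"gripper":-1,"tx":0,"ty":0,"tz":-0.07,"rx":0,"ry":0,"rz":0},{"gripper":-1,"tx":-0.01,"ty":0.02,"tz":-0.11,"rx":0,"ry":0,"rz":0},{"gripper":-1,"tx":-0.03,"ty":0.05,"tz":-0.135,"rx":0,"ry":0,"rz":-0.01},{"gripper":-1,"tx":-0.055,"ty":0.09,"tz":-0.147,"rx":0,"ry":0,"rz":-0.02},{"gripper":-1,"tx":-0.08,"ty":0.13,"tz":-0.147,"rx":0,"ry":0,"rz":-0.03},{"gripper":-1,"tx":-0.105,"ty":0.175,"tz":-0.147,"rx":0,"ry":0,"rz":-0.04},{"gripper":-1,"tx":-0.13,"ty":0.22,"tz":-0.147,"rx":0,"ry":0,"rz":-0.05},{"gripper":-1,"tx":-0.155,"ty":0.26,"tz":-0.147,"rx":0,"ry":0,"rz":-0.06},{"gripper":-1,"tx":-0.18,"ty":0.3,"tz":-0.147,"rx":0,"ry":0,"rz":-0.07},{"gripper":-1,"tx":-0.205,"ty":0.34,"tz":-0.147,"rx":0,"ry":0,"rz":-0.08},{"gripper":-1,"tx":-0.23,"ty":0.385,"tz":-0.147,"rx":0,"ry":0,"rz":-0.09},{"gripper":-1,"tx":-0.255,"ty":0.43,"tz":-0.147,"rx":0,"ry":0,"rz":-0.1},{"gripper":-1,"tx":-0.28,"ty":0.47,"tz":-0.147,"rx":0,"ry":0,"rz":-0.12},{"gripper":-1,"tx":-0.305,"ty":0.51,"tz":-0.147,"rx":0,"ry":0,"rz":-0.13},{"gripper":-1,"tx":-0.325,"ty":0.545,"tz":-0.147,"rx":0,"ry":0,"rz":-0.14},{"gripper":-1,"tx":-0.338,"ty":0.565,"tz":-0.147,"rx":0,"ry":0,"rz":-0.146},{"gripper":-1,"tx":-0.343,"ty":0.572,"tz":-0.147,"rx":0,"ry":0,"rz":-0.146},{"gripper":-1,"tx":-0.343,"ty":0.572,"tz":-0.147,"rx":0,"ry":0,"rz":-0.146},{"gripper":-1,"tx":-0.343,"ty":0.572,"tz":-0.147,"rx":0,"ry":0,"rz":-0.146}]' 35
python3 -m creep '[{"gripper":-1,"tx":0,"ty":0,"tz":0,"rx":0,"ry":0,"rz":0},{"gripper":-1,"tx":0,"ty":0,"tz":0,"rx":0,"ry":0,"rz":0},{"gripper":-1,"tx":0,"ty":0,"tz":0,"rx":0,"ry":0,"rz":0}]' 35
python3 - <<'E'
from h import *
goto(.6666,-.1912,.0385,np.deg2rad(69.7))
E
```

```text
clock: 14.88
position: [0.6649, -0.1892, 0.1479]
tool_rot: [0.82, 0.572, -0.0, -0.001]
force: [-0.1, 1.1, -3.3]
finger_gap: 0.0598
finger_force: 35.0
clock: 15.13
position: [0.6656, -0.189, 0.1491]
tool_rot: [0.82, 0.573, 0.0, -0.0]
force: [-0.8, 0.1, -2.9]
finger_gap: 0.0599
finger_force: 35.0
t [-0.0022  0.0021  0.1382] r [-0.0001 -0.0003  0.0019]
```

```bash
python3 -m creep '[{"gripper":-1,"tx":-0.002,"ty":0.002,"tz":0.04,"rx":0,"ry":0,"rz":0},{"gripper":-1,"tx":-0.002,"ty":0.002,"tz":0.08,"rx":0,"ry":0,"rz":0},{"gripper":-1,"tx":-0.002,"ty":0.002,"tz":0.11,"rx":0,"ry":0,"rz":0},{"gripper":-1,"tx":-0.002,"ty":0.002,"tz":0.13,"rx":0,"ry":0,"rz":0},{"gripper":-1,"tx":-0.002,"ty":0.002,"tz":0.138,"rx":0,"ry":0,"rz":0},{"gripper":-1,"tx":-0.002,"ty":0.002,"tz":0.138,"rx":0,"ry":0,"rz":0},{"gripper":1,"tx":-0.002,"ty":0.002,"tz":0.138,"rx":0,"ry":0,"rz":0},{"gripper":1,"tx":-0.002,"ty":0.002,"tz":0.138,"rx":0,"ry":0,"rz":0},{"gripper":1,"tx":-0.002,"ty":0.002,"tz":0.138,"rx":0,"ry":0,"rz":0},{"gripper":1,"tx":-0.002,"ty":0.002,"tz":0.138,"rx":0,"ry":0,"rz":0},{"gripper":1,"tx":-0.002,"ty":0.002,"tz":0.138,"rx":0,"ry":0,"rz":0}]' 35
python3 -m creep '[{"gripper":0.2,"tx":0,"ty":0,"tz":-0.03,"rx":0,"ry":0,"rz":0},{"gripper":0.2,"tx":0,"ty":0,"tz":-0.07,"rx":0,"ry":0,"rz":0},{"gripper":0.2,"tx":0,"ty":0,"tz":-0.11,"rx":0,"ry":0,"rz":0},{"gripper":0.2,"tx":0,"ty":0,"tz":-0.12,"rx":0,"ry":0,"rz":0},{"gripper":0.2,"tx":0,"ty":0,"tz":-0.12,"rx":0,"ry":0,"rz":0},{"gripper":0.2,"tx":0,"ty":0,"tz":-0.12,"rx":0,"ry":0,"rz":0}]'
python3 - <<'E'
from h import *
goto(.4524,-.0867,.13,np.deg2rad(63.8))
E
```

```text
clock: 16.05
position: [0.6671, -0.1931, 0.039]
tool_rot: [0.821, 0.572, 0.0, 0.0]
force: [0.4, 0.2, -0.0]
finger_gap: 0.0834
finger_force: 0.0
clock: 16.55
position: [0.6665, -0.1932, 0.1344]
tool_rot: [0.821, 0.572, -0.0, 0.0]
force: [-0.4, -0.8, -0.6]
finger_gap: 0.0561
finger_force: 0.0
t [ 0.032  -0.2971  0.0054] r [0.0003 0.0002 0.0688]
```

```bash
python3 -m creep '[{"gripper":0.2,"tx":0.005,"ty":-0.04,"tz":0,"rx":0,"ry":0,"rz":0.01},{"gripper":0.2,"tx":0.01,"ty":-0.08,"tz":0,"rx":0,"ry":0,"rz":0.02},{"gripper":0.2,"tx":0.015,"ty":-0.125,"tz":0,"rx":0,"ry":0,"rz":0.03},{"gripper":0.2,"tx":0.02,"ty":-0.17,"tz":0,"rx":0,"ry":0,"rz":0.04},{"gripper":0.2,"tx":0.025,"ty":-0.215,"tz":0.003,"rx":0,"ry":0,"rz":0.05},{"gripper":0.2,"tx":0.03,"ty":-0.255,"tz":0.005,"rx":0,"ry":0,"rz":0.069},{"gripper":0.2,"tx":0.032,"ty":-0.285,"tz":0.005,"rx":0,"ry":0,"rz":0.069},{"gripper":0.2,"tx":0.032,"ty":-0.297,"tz":0.005,"rx":0,"ry":0,"rz":0.069},{"gripper":0.2,"tx":0.032,"ty":-0.297,"tz":0.005,"rx":0,"ry":0,"rz":0.069},{"gripper":0.2,"tx":0.032,"ty":-0.297,"tz":0.005,"rx":0,"ry":0,"rz":0.069},{"gripper":0.2,"tx":0.032,"ty":-0.297,"tz":0.005,"rx":0,"ry":0,"rz":0.069}]'
python3 - <<'E'
from h import *
look(["housing"],tag="h1",zs=dict(housing=.006))
goto(.4524,-.0867,.024,np.deg2rad(63.8))
E
```

```text
clock: 17.47
position: [0.4542, -0.0873, 0.1302]
tool_rot: [0.849, 0.528, 0.001, 0.0]
force: [-0.0, -0.0, 0.4]
finger_gap: 0.0527
finger_force: 0.0
housing top [(0.97, 672, 196, 11)]
housing scene [(0.78, 826, 104, 11)]
   housing [ 0.6681 -0.1921  2.7664  0.9113] deg 158.5 {'top': [0.6697, -0.1926], 'scene': [0.6653, -0.1935]}
t [-0.0004 -0.0016  0.1327] r [ 0.0001 -0.0004 -0.0006]
```

View pics/h1_scene.png

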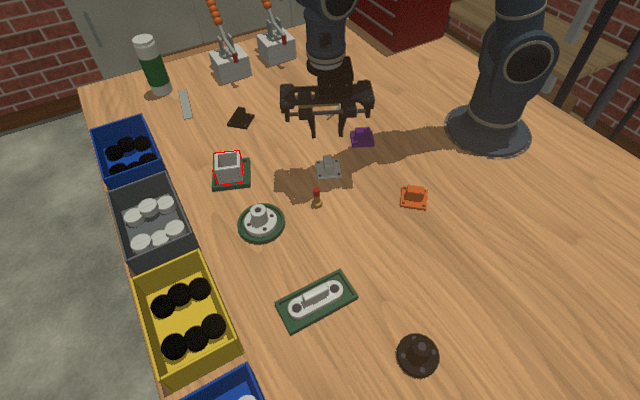

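The housing sits in the square nest at (229,168), so all three nests are filled. The jaws are above the bare cover at (328,167).

```bash
python3 -m creep '[{"gripper":0.2,"tx":0,"ty":-0.002,"tz":0.04,"rx":0,"ry":0,"rz":0},{"gripper":0.2,"tx":0,"ty":-0.002,"tz":0.08,"rx":0,"ry":0,"rz":0},{"gripper":0.2,"tx":0,"ty":-0.002,"tz":0.11,"rx":0,"ry":0,"rz":0},{"gripper":0.2,"tx":0,"ty":-0.002,"tz":0.125,"rx":0,"ry":0,"rz":0},{"gripper":0.2,"tx":0,"ty":-0.002,"tz":0.132,"rx":0,"ry":0,"rz":0},{"gripper":0.2,"tx":0,"ty":-0.002,"tz":0.132,"rx":0,"ry":0,"rz":0},{"gripper":-1,"tx":0,"ty":-0.002,"tz":0.132,"rx":0,"ry":0,"rz":0},{"gripper":-1,"tx":0,"ty":-0.002,"tz":0.132,"rx":0,"ry":0,"rz":0},{"gripper":-1,"tx":0,"ty":-0.002,"tz":0.132,"rx":0,"ry":0,"rz":0},{"gripper":-1,"tx":0,"ty":-0.002,"tz":0.132,"rx":0,"ry":0,"rz":0},{"gripper":-1,"tx":0,"ty":-0.002,"tz":0.132,"rx":0,"ry":0,"rz":0},{"gripper":-1,"tx":0,"ty":-0.002,"tz":0.132,"rx":0,"ry":0,"rz":0},{"gripper":-1,"tx":0,"ty":-0.002,"tz":0.132,"rx":0,"ry":0,"rz":0},{"gripper":-1,"tx":0,"ty":-0.002,"tz":0.132,"rx":0,"ry":0,"rz":0},{"gripper":-1,"tx":0,"ty":-0.002,"tz":0.132,"rx":0,"ry":0,"rz":0}]' 25
python3 - <<'E'
from h import *
goto(.6673,-.1926,.15,np.deg2rad(69.75))
E
```

```text
clock: 18.92
position: [0.4517, -0.0861, 0.0253]
tool_rot: [0.849, 0.528, 0.0, 0.0]
force: [-0.9, -0.4, 4.4]
finger_gap: 0.0218
finger_force: 24.7
t [-3.000e-04  3.007e-01 -1.556e-01] r [ 0.0007  0.0001 -0.0695]
```

```bash
python3 -m creep '[{"gripper":-1,"tx":0,"ty":0,"tz":-0.03,"rx":0,"ry":0,"rz":0},{"gripper":-1,"tx":0,"ty":0,"tz":-0.07,"rx":0,"ry":0,"rz":0},{"gripper":-1,"tx":0,"ty":0,"tz":-0.11,"rx":0,"ry":0,"rz":0},{"gripper":-1,"tx":0,"ty":0.02,"tz":-0.14,"rx":0,"ry":0,"rz":-0.01},{"gripper":-1,"tx":0,"ty":0.05,"tz":-0.155,"rx":0,"ry":0,"rz":-0.02},{"gripper":-1,"tx":0,"ty":0.09,"tz":-0.155,"rx":0,"ry":0,"rz":-0.03},{"gripper":-1,"tx":0,"ty":0.13,"tz":-0.155,"rx":0,"ry":0,"rz":-0.04},{"gripper":-1,"tx":0,"ty":0.17,"tz":-0.155,"rx":0,"ry":0,"rz":-0.05},{"gripper":-1,"tx":0,"ty":0.21,"tz":-0.155,"rx":0,"ry":0,"rz":-0.06},{"gripper":-1,"tx":0,"ty":0.25,"tz":-0.155,"rx":0,"ry":0,"rz":-0.07},{"gripper":-1,"tx":0,"ty":0.28,"tz":-0.155,"rx":0,"ry":0,"rz":-0.07},{"gripper":-1,"tx":0,"ty":0.295,"tz":-0.155,"rx":0,"ry":0,"rz":-0.07},{"gripper":-1,"tx":0,"ty":0.3007,"tz":-0.155,"rx":0,"ry":0,"rz":-0.07},{"gripper":-1,"tx":0,"ty":0.3007,"tz":-0.13,"rx":0,"ry":0,"rz":-0.07},{"gripper":-1,"tx":0,"ty":0.3007,"tz":-0.1,"rx":0,"ry":0,"rz":-0.07},{"gripper":-1,"tx":0,"ty":0.3007,"tz":-0.085,"rx":0,"ry":0,"rz":-0.07},{"gripper":-1,"tx":0,"ty":0.3007,"tz":-0.085,"rx":0,"ry":0,"rz":-0.07},{"gripper":-1,"tx":0,"ty":0.3007,"tz":-0.085,"rx":0,"ry":0,"rz":-0.07},{"gripper":-1,"tx":0,"ty":0.3007,"tz":-0.085,"rx":0,"ry":0,"rz":-0.07},{"gripper":-1,"tx":0,"ty":0.3007,"tz":-0.085,"rx":0,"ry":0,"rz":-0.07}]' 25
python3 - <<'E'
from h import *
im=eyes.snapshot("scene"); cv2.imwrite("pics/s3.png",cv2.resize(im[100:230,160:340],None,fx=4,fy=4,interpolation=cv2.INTER_CUBIC))
goto(.6673,-.1926,.082,np.deg2rad(69.75)); print(monitor.state()["joint_vel"].round(3))
E
```

```text
clock: 20.58
position: [0.668, -0.1922, 0.0945]
tool_rot: [0.82, 0.572, 0.001, 0.001]
force: [-0.3, -0.8, -1.7]
finger_gap: 0.022
finger_force: 24.7
t [-0.0007 -0.0006  0.0155] r [ 0.0018 -0.0002  0.0006]
[-0.001  0.001  0.002  0.002  0.002 -0.002 -0.001]
```

View pics/s3.png

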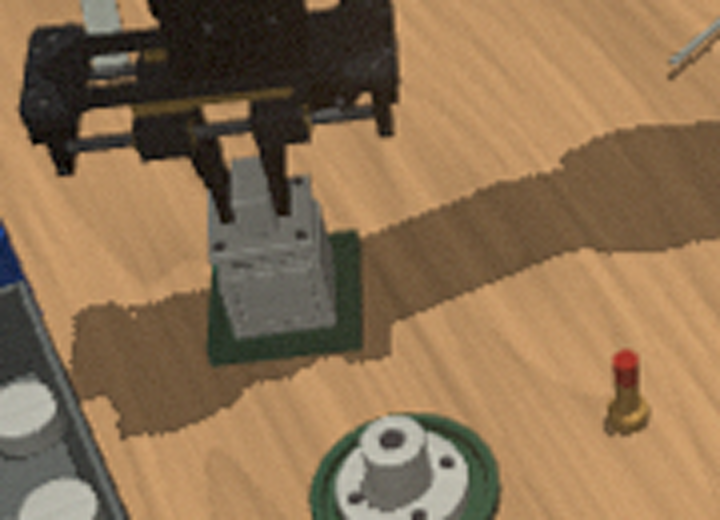

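The cover hangs about 13 mm above the housing and square with it, at (270,240) in the crop. I'll lower and release it.

```bash
python3 -m creep '[{"gripper":-1,"tx":-0.001,"ty":-0.001,"tz":0.005,"rx":0.001,"ry":0,"rz":0},{"gripper":-1,"tx":-0.001,"ty":-0.001,"tz":0.01,"rx":0.001,"ry":0,"rz":0},{"gripper":-1,"tx":-0.001,"ty":-0.001,"tz":0.014,"rx":0.001,"ry":0,"rz":0},{"gripper":-1,"tx":-0.001,"ty":-0.001,"tz":0.016,"rx":0.001,"ry":0,"rz":0},{"gripper":-1,"tx":-0.001,"ty":-0.001,"tz":0.016,"rx":0.001,"ry":0,"rz":0},{"gripper":-1,"tx":-0.001,"ty":-0.001,"tz":0.016,"rx":0.001,"ry":0,"rz":0},{"gripper":-1,"tx":-0.001,"ty":-0.001,"tz":0.016,"rx":0.001,"ry":0,"rz":0}]' 10
python3 -m creep '[{"gripper":0.1,"tx":0,"ty":0,"tz":0,"rx":0,"ry":0,"rz":0},{"gripper":0.1,"tx":0,"ty":0,"tz":0,"rx":0,"ry":0,"rz":0},{"gripper":0.1,"tx":0,"ty":0,"tz":0,"rx":0,"ry":0,"rz":0},{"gripper":0.1,"tx":0,"ty":0,"tz":0,"rx":0,"ry":0,"rz":0},{"gripper":0.1,"tx":0,"ty":0,"tz":-0.03,"rx":0,"ry":0,"rz":0},{"gripper":0.1,"tx":0,"ty":0,"tz":-0.07,"rx":0,"ry":0,"rz":0},{"gripper":0.1,"tx":0,"ty":0,"tz":-0.1,"rx":0,"ry":0,"rz":0},{"gripper":0.1,"tx":0,"ty":-0.05,"tz":-0.12,"rx":0,"ry":0,"rz":0},{"gripper":0.1,"tx":0,"ty":-0.1,"tz":-0.12,"rx":0,"ry":0,"rz":0},{"gripper":0.1,"tx":0,"ty":-0.15,"tz":-0.12,"rx":0,"ry":0,"rz":0},{"gripper":0.1,"tx":0,"ty":-0.2,"tz":-0.12,"rx":0,"ry":0,"rz":0},{"gripper":0.1,"tx":0,"ty":-0.25,"tz":-0.12,"rx":0,"ry":0,"rz":0},{"gripper":0.1,"tx":0,"ty":-0.29,"tz":-0.12,"rx":0,"ry":0,"rz":0},{"gripper":0.1,"tx":0,"ty":-0.29,"tz":-0.12,"rx":0,"ry":0,"rz":0}]'
python3 - <<'E'
from h import *
look(["cover","plug_gauge","black_cover","black_flange","link","flange"],tag="f",zs=dict(cover=.056,link=.006,flange=.006))
for c,s in (("top",np.s_[90:260,140:500]),("scene",np.s_[100:230,160:340])):
    im=eyes.snapshot(c)[s]; cv2.imwrite(f"pics/end_{c}.png",cv2.resize(im,None,fx=2 if c=="top" else 4,fy=2 if c=="top" else 4,interpolation=cv2.INTER_CUBIC))
E
```

```text
clock: 21.22
position: [0.6659, -0.1928, 0.0809]
tool_rot: [0.82, 0.572, -0.001, -0.0]
force: [-3.0, -0.3, 4.9]
finger_gap: 0.022
finger_force: 10.0
clock: 22.38
position: [0.4417, -0.1106, 0.1754]
tool_rot: [0.82, 0.573, -0.004, -0.002]
force: [-0.3, 0.4, -0.0]
finger_gap: 0.0479
finger_force: 0.0
cover top [(0.68, 534, 212, 12)]
cover scene [(0.69, 549, 167, 13)]
   cover [ 0.6666 -0.1923  1.1884  0.8779] deg 68.1 {'top': [0.6684, -0.1924], 'scene': [0.6641, -0.1958]}
plug_gauge top [(0.5, 59, 179, 120)]
plug_gauge scene [(0.71, 1797, 90, 23), (0.46, 158, 103, 62)]
   plug_gauge [ 0.5315 -0.006   0.104   0.3946] deg 6.0 {'top': [0.5316, -0.006], 'scene': [0.5315, -0.006]}
black_cover top []
black_cover scene [(0.57, 373, 48, 22), (0.45, 394, 101, 11)]
   black_cover [ 0.5657 -0.3808  0.7872  0.8938] deg 45.1 {'scene': [0.5657, -0.3808]}
black_flange top [(0.96, 611, 33, 3), (0.24, 108, 104, 7)]
black_flange scene [(0.6, 1539, 58, 23)]
   black_flange [ 0.5443  0.3783 -0.0718  0.9283] deg -4.1 {'top': [0.5462, 0.3803], 'scene': [0.5438, 0.3778]}
link top [(0.66, 608, 201, 10), (0.29, 567, 213, 12)]
link scene [(0.74, 1200, 171, 13), (0.17, 145, 110, 64)]
   link [0.6484 0.2027 3.1225 0.9271] deg 178.9 {'top': [0.6494, 0.2034], 'scene': [0.6459, 0.2016]}
flange top [(0.81, 600, 210, 9)]
flange scene [(0.72, 807, 158, 13)]
   flange [ 0.6646 -0.0167  0.0423  0.9088] deg 2.4 {'top': [0.6663, -0.0164], 'scene': [0.6617, -0.0181]}
```

View pics/end_top.png

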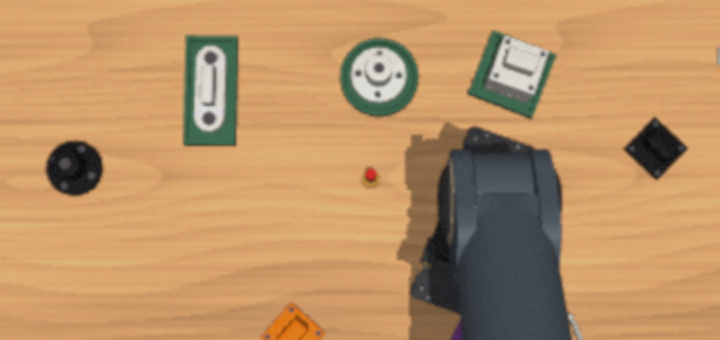

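View pics/end_scene.png

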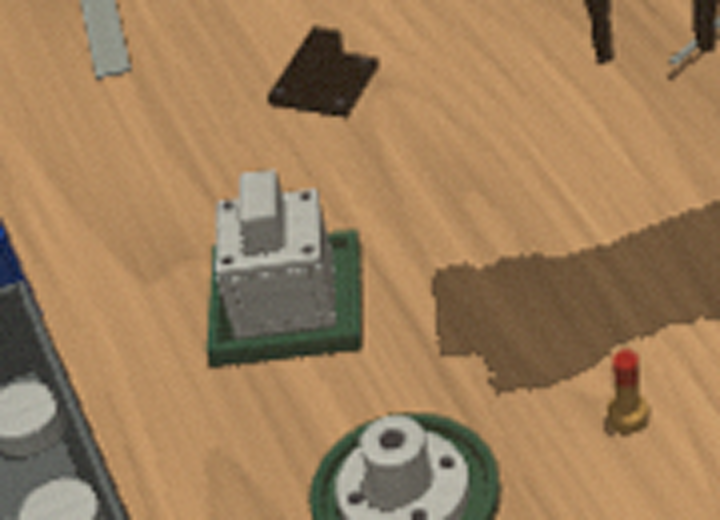

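The flange, link and housing sit in their nests, and the cover is on the housing at (270,235) in the scene crop. The plug gauge at (626,390) still stands. I'll check the cover's centring more closely.

Run:
```python
from h import *
P=[]
for c,(x0,y0) in (("scene",(205,135)),("top",(372,100))):
    im=eyes.snapshot(c)[y0:y0+55,x0:x0+55]; k=7; im=cv2.resize(im,None,fx=k,fy=k,interpolation=cv2.INTER_CUBIC); raw=im.copy()
    for nm,p,z,col in (("housing",[.6673,-.1926,np.deg2rad(69.75)],.006,(0,0,255)),("cover",[.6666,-.1923,np.deg2rad(69.75)],.056,(255,0,0))):
        # shift each camera's own bias out (top +2 mm, scene -2 mm in x)
        q=[p[0]+(.0018 if c=="top" else -.002),p[1]-(0 if c=="top" else .0012),p[2]]
        B=box(.06,.06,0,.05 if nm=="housing" else .008); cc,s=np.cos(q[2]),np.sin(q[2])
        W=np.c_[q[0]+cc*B[:,0]-s*B[:,1],q[1]+s*B[:,0]+cc*B[:,1],B[:,2]+z]; uv=((proj(c,W)-[x0,y0]+.5)*k-.5).astype(int)
        for i in range(8):
            for j in range(i):
                if (B[i]!=B[j]).sum()==1: cv2.line(im,tuple(map(int,uv[i])),tuple(map(int,uv[j])),col,1)
    P.append(np.vstack([raw,im])[:, :])
cv2.imwrite("pics/chk.png",cv2.resize(np.hstack(P),None,fx=.75,fy=.75,interpolation=cv2.INTER_AREA))
```

```text
(no output)
```

View pics/chk.png

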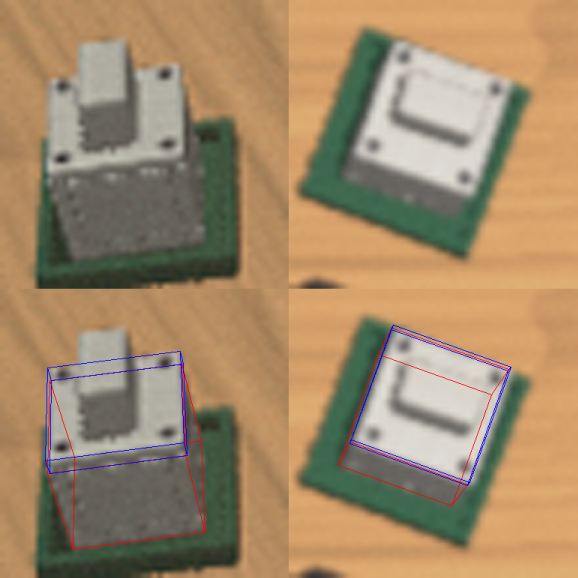

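The model outlines match both pictures: the cover (blue) is within about 1 mm of the housing's centre (red) and square with it. I'm handing the job in.

```bash
python3 -c "
from cell import arm; print(arm.close_job())"
```

```text
the job is handed in; nothing more can be done
None
```

The flange, housing and link lie in their nests, the bare cover went on the housing last (about 1 mm off centre and square), nothing else was touched, and the job was handed in at about 23 s of the 112 s allowed.

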